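# Put three paint tubes back on their own swatch cards

### The arm

A 6-joint arm with a two-finger parallel gripper is mounted at the origin on a cart in front of the work surface, level with it; the furniture and walls round the work are solid. World frame = base frame: x ahead of the robot, y to its left, z up, the work surface at z = 0. Lengths are in mm, angles in degrees, forces in N, time in s.
With the tool pointing down it reaches from about 300 to 875 mm from the base axis. Payload 6.4 kg.
Tool frame: the origin (TCP) lies midway between the tips of the shut fingers; the grasp point (between the pads) lies 19 mm behind it; z points along the fingers, y is the line along which they close (so a half turn about z gives the same grasp; the last joint's range is limited). The gripper opens to 88 mm and grips with 3 to 60 N. Pads are 18 mm wide; open, the fingers measure 123 mm over their backs; the gripper's body (75 mm by 187 mm) begins 45 mm behind the grasp point.
Start: joints at [-76.335, 10.359, 92.074, -0, 77.567, -11.82], TCP at [247.427, -519.058, 238.714] pointing down, gripper open.
Joint ranges: [-171.53, 171.53], [-51.25, 118.39], [17.06, 147.69], [-65.23, 245.23], [0, 150.52], [-178.68, 178.68]. Speed limits (degrees/s): [147.25, 147.25, 172.46, 180, 180, 180].

### API

Orientations are given as [roll, pitch, yaw] about the fixed x, y, z axes, in that order (R = Rz(yaw) Ry(pitch) Rx(roll)).
In Python, from cell import get_state, optics, workorder gives the robot as it stands.
- The arm moves only by the shell command python3 -m creep 'ROWS' [FORCE]. ROWS is JSON, a list of rows, each a list of 7 numbers: the shift along the tool's x, y, z in m, then the turn, a rotation vector about the tool's x, y, z in rad, then the closure, from 0 (fully open) to 1 (shut). A call has 1 to 12 rows; each row shifts and turns the commanded pose from where the row before left it, along the tool's axes as they then stand; what a row does not reach is not made up. A row lasts 1/10 s, in which the tool goes at most 50 mm and 8.59 degrees, less where a joint would pass 70% of its speed; a pose out of reach is approached as far as the arm can. A call with a gripper value outside its range is refused whole. The fingers move at their own pace and stop on an object; FORCE is the grip in N (left out, the last holds). Time passes only in rows, so rows that do not move let the fingers close. It gives the time, the measured TCP pose, the force, the opening and the grip force at its end, in the units of the state.
- get_state(): the state, without advancing time (a new reading comes with each control period).
- optics.camera(name): name is "scene" or "top"; returns a dict with "pixels" (384x512x3 uint8, blue, green, red), "mtx" (3x3 intrinsics, pixels), "world_from_camera" (4x4, takes a point from camera to world coordinates). Camera axes: x right, y down, z forward; pixel columns grow to the right and rows downward; lengths in mm; the calibration is good to about 2 mm. A picture is of the moment at which its call begins. There is no depth.
- workorder.finish_job(): hands the job in; it is judged then, once.
The state is a dict: "time_s": time; "q": joint angles; "qd": joint speeds; "effort": joint torques, N m; "tool_pos": TCP position; "tool_rot": TCP orientation; "contact_force": force on the tool from outside, world axes, zero at the start; "moment": the same for the moment, N m; "gripper_width": opening from 0.0 (shut) to 1.0 (fully open); "grip_force": force on a finger pad.
Only numpy, scipy, OpenCV 4.12 (cv2) and the standard library are available. Lean on these libraries where they do the work, as an engineer would, in place of code of your own. Each camera call takes 0.05 s, during which the arm holds its last target. There are 200 camera calls.

### The job

The blue, orange and magenta paint tubes each lie on the wrong swatch card. Swap them round so that each tube lies flat on the card of its own colour, the same face up as now, centred on it and lined up along it; the plain white card is free to lay a tube on meanwhile and ends up empty. Leave the little tin and the grey putty rubber where they are.

Things in the scene. Friction and masses are not known exactly. Their poses are not given: they have to be found in the camera images.
- tube_blue_mid (a point): Blue oil-colour tube, 190 mm long, lying on a card: silvery tail, broad deep-blue band, white cap; 60 mm wide and thin at the flat crimped tail, 36 mm high at the shoulder, 45 to 50 mm wide at this point. The point is the tube's centre half-way along, 16 mm above its underside; a good place to grasp across the body. Own y axis along the tube (the cap is at -y, the tail at +y), x across it, z up
- tube_orange_mid (a point): Orange oil-colour tube, 192 mm long, lying on a card: silvery tail, crumpled orange middle, black cap; 60 mm wide and thin at the flat crimped tail, 36 mm high at the shoulder, 45 to 50 mm wide at this point. The point is the tube's centre half-way along, 16 mm above its underside; a good place to grasp across the body. Own y axis along the tube (the cap is at -y, the tail at +y), x across it, z up
- tube_magenta_mid (a point): Magenta oil-colour tube, 198 mm long, lying on a card: silvery tail, pale label between two magenta-pink bands, black cap; 60 mm wide and thin at the flat crimped tail, 36 mm high at the shoulder, 45 to 50 mm wide at this point. The point is the tube's centre half-way along, 16 mm above its underside; a good place to grasp across the body. Own y axis along the tube (the cap is at -y, the tail at +y), x across it, z up
- card_blue: flat stiff card 84 x 208 x 3 mm, fixed to the table, a colour swatch painted blue all over inside a narrow white edge. Origin: centre of its underside, on the table top. Own y axis along its length, x across, z up. A tube lies along its y axis; its colour shows on both sides of a tube lying on it
- card_orange: flat stiff card 84 x 208 x 3 mm, fixed to the table, a colour swatch painted orange all over inside a narrow white edge. Origin: centre of its underside, on the table top. Own y axis along its length, x across, z up. A tube lies along its y axis; its colour shows on both sides of a tube lying on it
- card_magenta: flat stiff card 84 x 208 x 3 mm, fixed to the table, a colour swatch painted magenta all over inside a narrow white edge. Origin: centre of its underside, on the table top. Own y axis along its length, x across, z up. A tube lies along its y axis; its colour shows on both sides of a tube lying on it
- card_blank: the spare card: plain white, unpainted, 84 x 208 x 3 mm, fixed to the table, empty at the start and free to lay a tube on meanwhile. Origin: centre of its underside, on the table top. Own y axis along its length, x across, z up
- dipper_mid (a point): small round metal tin with amber medium, 50 mm across, 21 mm high, loose; a bystander to be left alone. The point is its centre
- rubber_mid (a point): grey putty rubber, 26 x 42 x 12 mm, loose; a bystander to be left alone. The point is its centre

How it is judged (in metres and radians):
At the end, for the whole second after the job is handed in: Each tube rests, released and still, on the card of its own colour: centre within 15 mm of the card's centre seen from above, along the card within 0.2 rad (either way round), flat and same face up within 0.2 rad, its centre point less than 27 mm above the table top (horizontal distance between tube_blue_mid and card_blue below 0.015 m and angle between the y axis of tube_blue_mid and the y axis of card_blue, either way round below 0.2 rad and angle between each of tube_blue_mid, tube_orange_mid, tube_magenta_mid's own z axis and vertical below 0.2 rad and height (world z) of each of tube_blue_mid, tube_orange_mid, tube_magenta_mid below 0.027 m and linear speed of each of tube_blue, tube_orange, tube_magenta below 0.02 m/s and horizontal distance between tube_orange_mid and card_orange below 0.015 m and angle between the y axis of tube_orange_mid and the y axis of card_orange, either way round below 0.2 rad and horizontal distance between tube_magenta_mid and card_magenta below 0.015 m and angle between the y axis of tube_magenta_mid and the y axis of card_magenta, either way round below 0.2 rad); the robot touches nothing.
It fails at once if the tin is moved by more than 20 mm (distance of dipper_mid from where it was at the start of the episode above 0.02 m).
It fails at once if the putty rubber is moved by more than 20 mm (distance of rubber_mid from where it was at the start of the episode above 0.02 m).
It also fails if it takes over 88 s, if anything falls off the work surface, if the arm or the gripper's body presses on something with over 40 N, if the wrist force passes 120 N, or if a joint passes its speed limit or range.

## Working session

There is one attempt and no reset: what is moved stays moved. The work goes in short steps, Python scripts to look and compute and a shell command to move; the robot and the scene stay as the last step left them, time stands still between calls to the robot, and variables do not carry over. Pictures are saved under pics/ and viewed, at most 14 in all, crops included, and the job is handed in when it is done.

```bash
mkdir -p pics; python3 - <<'E'
from cell import get_state, optics
import cv2,numpy as np
for n in("top","scene"):
    c=optics.camera(n); cv2.imwrite(f"pics/{n}0.png",c["pixels"]); np.savez(f"{n}0.npz",**c); print(n,c["mtx"].round(1).tolist(),c["world_from_camera"].round(3).tolist())
s=get_state(); print(s)
E
```

```text
top [[445.4, 0.0, 262.0], [0.0, 445.4, 193.8], [0.0, 0.0, 1.0]] [[-0.017, -0.987, 0.162, 312.6], [-0.999, 0.023, 0.036, 347.071], [-0.039, -0.161, -0.986, 874.764], [0.0, 0.0, 0.0, 1.0]]
scene [[356.9, 0.0, 264.0], [0.0, 356.9, 191.2], [0.0, 0.0, 1.0]] [[-0.689, -0.416, 0.594, -74.158], [-0.725, 0.413, -0.551, 849.077], [-0.015, -0.81, -0.586, 549.148], [0.0, 0.0, 0.0, 1.0]]
{'time_s': 0.1, 'q': array([-7.63353993e+01,  1.03969835e+01,  9.21244192e+01, -1.67037843e-03,
        7.75664774e+01, -1.18207812e+01]), 'qd': array([-0.01622207,  0.00252514, -0.1676427 , -0.06494234,  0.00969196,
        0.01030406]), 'effort': array([ 1.32549365e-03, -4.34815264e+01, -3.42699051e+01,  7.04614073e-02,
        3.40331916e-02, -4.58473767e-05]), 'tool_pos': array([ 247.30046576, -518.58565954,  237.91935108]), 'tool_rot': array([-1.79913650e+02, -1.64062490e-02,  2.54857304e+01]), 'contact_force': array([-0.65440542,  0.03070794, -0.18705482]), 'moment': array([-0.00488622, -0.04475285, -0.0638518 ]), 'grip_force': 0.0, 'gripper_width': 0.9976549307037345}
```

View pics/top0.png

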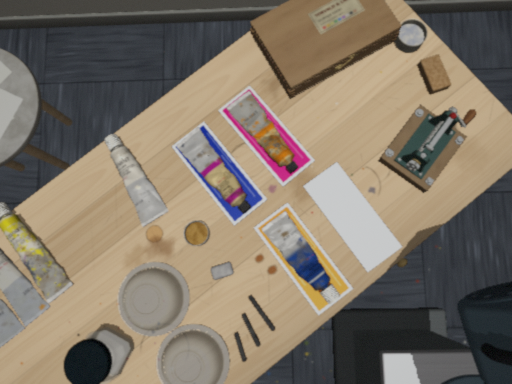

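View pics/scene0.png

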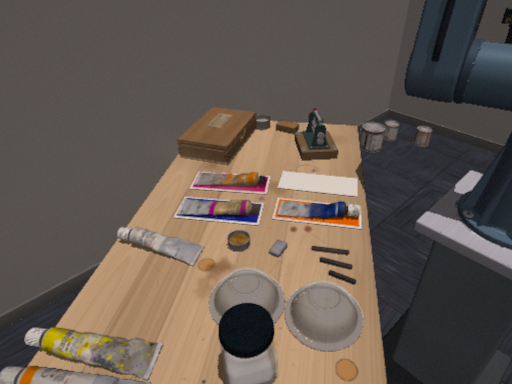

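```bash
cat > h.py <<'E'
import numpy as np,cv2
def H(c,z):  # plane z (mm): pixel<-world homography
    W=np.linalg.inv(c["world_from_camera"]); P=c["mtx"]@W[:3]
    return np.c_[P[:,0],P[:,1],P[:,2]*z+P[:,3]]
def toworld(c,px,z):
    return cv2.perspectiveTransform(np.float64(px).reshape(-1,1,2),np.linalg.inv(H(c,z)))[:,0]
def view(c,cx,cy,a,z,sx=65,sy=130,s=2): # rectified: up = +y card axis (yaw a), right = +x
    a=np.radians(a); A=np.array([[np.cos(a),-np.sin(a),cx],[np.sin(a),np.cos(a),cy],[0,0,1]])
    L=np.array([[1/s,0,-sx],[0,-1/s,sy],[0,0,1]])
    return cv2.warpPerspective(c["pixels"],H(c,z)@A@L,(2*sx*s,2*sy*s),flags=cv2.INTER_CUBIC|cv2.WARP_INVERSE_MAP)
E
cat > m.py <<'E'
from h import *
c=dict(np.load("top0.npz"))
C={"mag":[(249,87),(313,158),(282,183),(221,111)],"blue":[(204,124),(265,196),(237,222),(174,150)],"ora":[(287,205),(352,287),(321,313),(256,231)],"blank":[(332,163),(401,244),(370,270),(304,189)]}
hsv=cv2.cvtColor(c["pixels"],cv2.COLOR_BGR2HSV)
rng={"mag":((155,170,120),(175,255,255)),"blue":((105,180,80),(128,255,255)),"ora":((10,200,180),(25,255,255)),"blank":((0,0,170),(180,50,255))}
out=[]
for k,p in C.items():
    w=toworld(c,p,3); print(k,"clicks",w.mean(0).round(1),"sides",[round(np.linalg.norm(w[i]-w[(i+1)%4])) for i in range(4)])
    roi=np.zeros(hsv.shape[:2],np.uint8); cv2.fillPoly(roi,[cv2.convexHull(np.int32(p))],255); roi=cv2.dilate(roi,np.ones((5,5)))
    m=cv2.inRange(hsv,*map(np.array,rng[k]))&roi; m=cv2.morphologyEx(m,cv2.MORPH_OPEN,np.ones((2,2)))
    r,cc=np.nonzero(m); (x,y),(a,b),t=cv2.minAreaRect(np.float32(toworld(c,np.c_[cc,r],3)))
    yaw=t if b>a else t+90
    yaw=(yaw+90)%180-90; print("   rect",round(x,1),round(y,1),round(a),round(b),"y-axis yaw frame",round(yaw,1))
    if k!="blank": out.append(view(c,x,y,yaw,3))
    print("   r",round(np.hypot(x,y)))
v=np.hstack(out)
for i in range(0,v.shape[1],20): cv2.line(v,(i,0),(i,6 if i%100 else 14),(0,0,0),1)
for i in range(0,v.shape[0],20): cv2.line(v,(0,i),(8 if (i-260)%100 else 18,i),(0,0,255),1)
for j in range(3): cv2.circle(v,(130+260*j,260),3,(255,255,255),1)
cv2.imwrite("pics/rect0.png",v)
for n,p,z in(("tin",(197,232),21),("rub",(222,270),12),("box",(293,93),50)): print(n,toworld(c,p,z).round())
E
python3 m.py
```

```text
mag clicks [577.9 369.1] sides [199, 80, 196, 77]
   rect 574.7 367.8 191 68 y-axis yaw frame -51.6
   r 682
blue clicks [501.1 463.5] sides [195, 75, 196, 81]
   rect 512.9 453.7 184 59 y-axis yaw frame -69.8
   r 685
ora clicks [327.5 300.9] sides [200, 77, 199, 80]Traceback (most recent call last):
  File "m.py", line 11, in <module>
    r,cc=np.nonzero(m); (x,y),(a,b),t=cv2.minAreaRect(np.float32(toworld(c,np.c_[cc,r],3)))
                                                                 ~~~~~~~^^^^^^^^^^^^^^^^^
  File "h.py", line 6, in toworld
    return cv2.perspectiveTransform(np.float64(px).reshape(-1,1,2),np.linalg.inv(H(c,z)))[:,0]
           ~~~~~~~~~~~~~~~~~~~~~~~~~~~~~~~~~~~~~~~~~~~~~~~~~~~~~~~~~~~~~~~~~~~~~~~~~~~~~~^^^^^
TypeError: 'NoneType' object is not subscriptable
```

```bash
cat > m.py <<'E'
from h import *
c=dict(np.load("top0.npz"))
C={"mag":[(249,87),(313,158),(282,183),(221,111)],"blue":[(204,124),(265,196),(237,222),(174,150)],"ora":[(287,205),(352,287),(321,313),(256,231)],"blank":[(332,163),(401,244),(370,270),(304,189)]}
out=[]
for k,p in C.items():
    w=toworld(c,p,3); d=(w[1]-w[0])+(w[2]-w[3]); d=-d*np.sign(d[0]); x,y=w.mean(0)
    yaw=np.degrees(np.arctan2(d[1],d[0]))-90; yaw=(yaw+90)%180-90
    print(k,x.round(1),y.round(1),"yaw",yaw.round(1),"r",round(np.hypot(x,y)))
    im=view(c,x,y,yaw,3,50,130); cv2.rectangle(im,(100-84,260-208),(100+84,260+208),(0,255,0),1); cv2.circle(im,(100,260),3,(0,255,0),1)
    for i in range(0,520,20): cv2.line(im,(0,i),(4 if (i-260)%100 else 10,i),(0,0,255),1)
    out.append(im)
cv2.imwrite("pics/rect1.png",np.hstack(out))
for n,p,z in(("tin",(197,232),21),("rub",(222,270),12),("box",(293,93),50)): print(n,toworld(c,p,z).round())
E
python3 m.py
```

```text
mag 577.9 369.1 yaw -51.1 r 686
blue 501.1 463.5 yaw -50.4 r 683
ora 327.5 300.9 yaw -52.9 r 445
blank 407.9 205.3 yaw -52.7 r 457
tin [[381. 505.]]
rub [[308. 458.]]
box [[645. 313.]]
```

View pics/rect1.png

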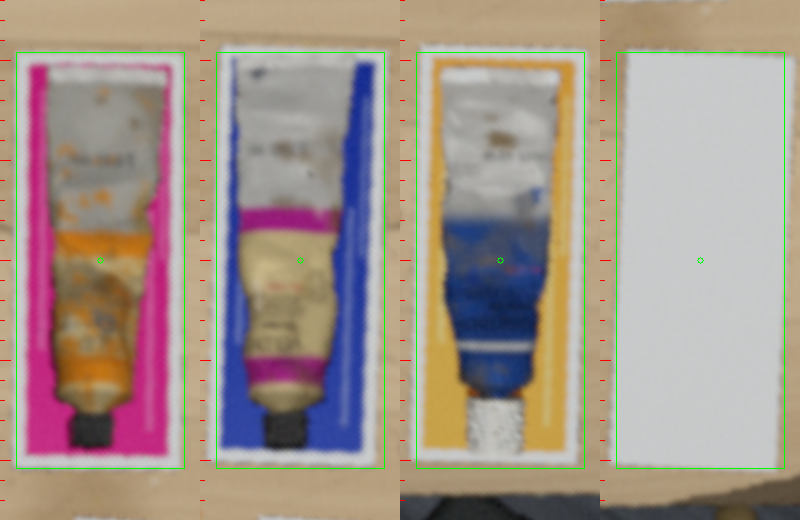

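```bash
cat > t.py <<'E'
import numpy as np, sys
from cell import get_state
def off(x,y,yaw,ax,ay,dyaw,cam=(0,0)):
    a=np.radians(yaw); return (x+ax*np.cos(a)-ay*np.sin(a)-cam[0], y+ax*np.sin(a)+ay*np.cos(a)-cam[1], yaw+dyaw+90)
# targets: x,y, tool yaw
T={"cmag":off(577.9,369.1,-51.1,0,2,-.5),"cblue":off(501.1,463.5,-50.4,-1.5,3,-1),"cora":off(327.5,300.9,-52.9,-1,2.5,-1),"blank":off(407.9,205.3,-52.7,1.5,0,-2.1),
"tora":off(577.9,369.1,-51.1,0,.5,-2.3,(4.9,.4)),"tmag":off(501.1,463.5,-50.4,-5,4.5,-1.3,(3.5,2.1)),"tblue":off(327.5,300.9,-52.9,-.75,-1.2,-.7,(.3,-.8))}
def rel(t,x=None):
    s=get_state(); p=s["tool_pos"]; r=np.radians(s["tool_rot"][2]); d=np.array(t[:2])-p[:2]
    print("t",round(s["time_s"],2),"pos",p.round(1),"rot",s["tool_rot"].round(2),"| target",np.round(t,1),"| tool dx,dy m",((np.cos(r)*d[0]+np.sin(r)*d[1])/1e3).round(4),((np.sin(r)*d[0]-np.cos(r)*d[1])/1e3).round(4),"rz rad",(-np.radians(t[2]-s["tool_rot"][2])).round(4),"z",(p[2]/1e3).round(4))
if __name__=="__main__":
    for a in sys.argv[1:]: rel(T[a] if a in T else tuple(map(float,a.split(","))))
E
python3 t.py cmag cblue cora blank tora tmag tblue 450,-80,25.5
python3 - <<'E'
from h import *
t=dict(np.load("top0.npz"));s=dict(np.load("scene0.npz"))
for p in((290,95),): 
  b=toworld(t,p,0)[0]; print("box corner",b)
  W=np.linalg.inv(s["world_from_camera"])
  for z in(0,40,60,80,100):
    q=s["mtx"]@(W@[*b,z,1])[:3]; print(z,(q/q[2]).round(1))
print("press",toworld(t,[(383,152),(425,190),(465,145),(410,107)],20).round())
E
```

```text
t 0.1 pos [ 247.3 -518.6  237.9] rot [-1.7991e+02 -2.0000e-02  2.5490e+01] | target [579.5 370.4  38.4] | tool dx,dy m 0.6823 -0.6595 rz rad -0.2254 z 0.2379
t 0.1 pos [ 247.3 -518.6  237.9] rot [-1.7991e+02 -2.0000e-02  2.5490e+01] | target [502.5 466.6  38.6] | tool dx,dy m 0.6542 -0.7795 rz rad -0.2289 z 0.2379
t 0.1 pos [ 247.3 -518.6  237.9] rot [-1.7991e+02 -2.0000e-02  2.5490e+01] | target [328.9 303.2  36.1] | tool dx,dy m 0.4273 -0.7067 rz rad -0.1853 z 0.2379
t 0.1 pos [ 247.3 -518.6  237.9] rot [-1.7991e+02 -2.0000e-02  2.5490e+01] | target [408.8 204.1  35.2] | tool dx,dy m 0.4568 -0.5829 rz rad -0.1695 z 0.2379
t 0.1 pos [ 247.3 -518.6  237.9] rot [-1.7991e+02 -2.0000e-02  2.5490e+01] | target [573.4 369.   36.6] | tool dx,dy m 0.6763 -0.6609 rz rad -0.194 z 0.2379
t 0.1 pos [ 247.3 -518.6  237.9] rot [-1.7991e+02 -2.0000e-02  2.5490e+01] | target [497.9 468.1  38.3] | tool dx,dy m 0.6508 -0.7829 rz rad -0.2237 z 0.2379
t 0.1 pos [ 247.3 -518.6  237.9] rot [-1.7991e+02 -2.0000e-02  2.5490e+01] | target [325.8 301.6  36.4] | tool dx,dy m 0.4238 -0.7066 rz rad -0.1905 z 0.2379
t 0.1 pos [ 247.3 -518.6  237.9] rot [-1.7991e+02 -2.0000e-02  2.5490e+01] | target [450.  -80.   25.5] | tool dx,dy m 0.3717 -0.3087 rz rad -0.0002 z 0.2379
box corner [660.89541046 317.7215537 ]
0 [225.8 163.8   1. ]
40 [224.7 152.    1. ]
60 [224.1 145.8   1. ]
80 [223.5 139.5   1. ]
100 [223.  133.1   1. ]
press [[530. 140.]
 [453.  65.]
 [539. -18.]
 [620.  82.]]
```

```bash
python3 -m creep '[[0.037,-0.031,0,0,0,0,0.1],[0.037,-0.031,0,0,0,0,0.1],[0.037,-0.031,0,0,0,0,0.1],[0.037,-0.031,0,0,0,0,0.1],[0.037,-0.031,0,0,0,0,0.1],[0.037,-0.031,0,0,0,0,0.1],[0.037,-0.031,0,0,0,0,0.1],[0.037,-0.031,0,0,0,0,0.1],[0.037,-0.031,0,0,0,0,0.1],[0.037,-0.031,0,0,0,0,0.1],[0,0,0,0,0,-0.095,0.1],[0,0,0,0,0,-0.095,0.1]]' 20; python3 t.py tblue
```

```text
time_s: 1.3
tool_pos: [448.2, -77.9, 238.3]
tool_rot: [-180.0, 0.0, 36.8]
contact_force: [-0.0, -0.2, 0.2]
gripper_width: 0.901
grip_force: 0.0
t 1.3 pos [448.2 -77.9 238.3] rot [-1.7996e+02  2.0000e-02  3.6840e+01] | target [325.8 301.6  36.4] | tool dx,dy m 0.1295 -0.3771 rz rad 0.0076 z 0.2383
```

```bash
python3 -m creep '[[0.0144,-0.0419,0,0,0,0,0.1],[0.0144,-0.0419,0,0,0,0,0.1],[0.0144,-0.0419,0,0,0,0,0.1],[0.0144,-0.0419,0,0,0,0,0.1],[0.0144,-0.0419,0,0,0,0,0.1],[0.0144,-0.0419,0,0,0,0,0.1],[0.0144,-0.0419,0,0,0,0,0.1],[0.0144,-0.0419,0,0,0,0,0.1],[0.0144,-0.0419,0,0,0,0.0076,0.1],[0,0,0.045,0,0,0,0.1],[0,0,0.045,0,0,0,0.1],[0,0,0.02,0,0,0,0.1]]'; python3 t.py tblue
```

```text
time_s: 2.5
tool_pos: [325.7, 299.7, 124.8]
tool_rot: [-180.0, 0.3, 36.0]
contact_force: [0.3, -0.7, 0.4]
gripper_width: 0.898
grip_force: 0.0
t 2.5 pos [325.7 299.7 124.8] rot [-179.95    0.34   36.03] | target [325.8 301.6  36.4] | tool dx,dy m 0.0011 -0.0015 rz rad -0.0064 z 0.1248
```

```bash
python3 -m creep '[[0,0,0.035,0,0,0,0.1],[0,0,0.035,0,0,0,0.1],[0,0,0.03,0,0,0,0.1],[0,0,0.014,0,0,0,0.1],[0,0,0,0,0,0,0.1],[0,0,0,0,0,0,0.1]]'; python3 t.py tblue
```

```text
time_s: 3.1
tool_pos: [328.7, 300.5, 14.8]
tool_rot: [-180.0, 0.0, 35.9]
contact_force: [-0.4, -0.1, -0.3]
gripper_width: 0.904
grip_force: 0.0
t 3.1 pos [328.7 300.5  14.8] rot [-1.7999e+02  3.0000e-02  3.5930e+01] | target [325.8 301.6  36.4] | tool dx,dy m -0.0017 -0.0026 rz rad -0.0081 z 0.0148
```

```bash
python3 -m creep '[[-0.0017,-0.0026,0.007,0,0,-0.008,0.1],[0,0,0,0,0,0,1],[0,0,0,0,0,0,1],[0,0,0,0,0,0,1],[0,0,0,0,0,0,1],[0,0,0,0,0,0,1],[0,0,0,0,0,0,1],[0,0,0,0,0,0,1]]' 25; python3 t.py tblue
```

```text
time_s: 3.9
tool_pos: [326.1, 301.8, 8.1]
tool_rot: [-180.0, -0.0, 36.4]
contact_force: [-2.2, 0.3, 5.5]
gripper_width: 0.556
grip_force: 24.9
t 3.9 pos [326.1 301.8   8.1] rot [-1.7999e+02 -4.0000e-02  3.6390e+01] | target [325.8 301.6  36.4] | tool dx,dy m -0.0004 0.0 rz rad -0.0002 z 0.0081
```

```bash
python3 -m creep '[[0,0,-0.015,0,0,0,1],[0,0,-0.025,0,0,0,1],[0,0,-0.03,0,0,0,1],[0.001,0.01,0,0,0,0,1],[0.002,0.031,0,0,0,0,1],[0.002,0.031,0,0,0,0,1],[0.002,0.031,0,0,0,0,1],[0.002,0.025,0,0,0,0.02,1],[0,0,0,0,0,0,1],[0,0,0,0,0,0,1],[0,0,0,0,0,0,1]]'; python3 t.py blank
python3 - <<'E'
from cell import optics
import cv2
cv2.imwrite("pics/scene2.png",cv2.resize(optics.camera("scene")["pixels"][100:300,150:400],None,fx=3,fy=3))
E
```

```text
time_s: 5.0
tool_pos: [407.9, 203.9, 76.7]
tool_rot: [-179.9, 0.1, 35.3]
contact_force: [0.5, 0.3, -3.0]
gripper_width: 0.558
grip_force: 24.9
t 5.0 pos [407.9 203.9  76.7] rot [-1.7995e+02  1.0000e-01  3.5270e+01] | target [408.8 204.1  35.2] | tool dx,dy m 0.0009 0.0003 rz rad 0.0011 z 0.0767
```

View pics/scene2.png

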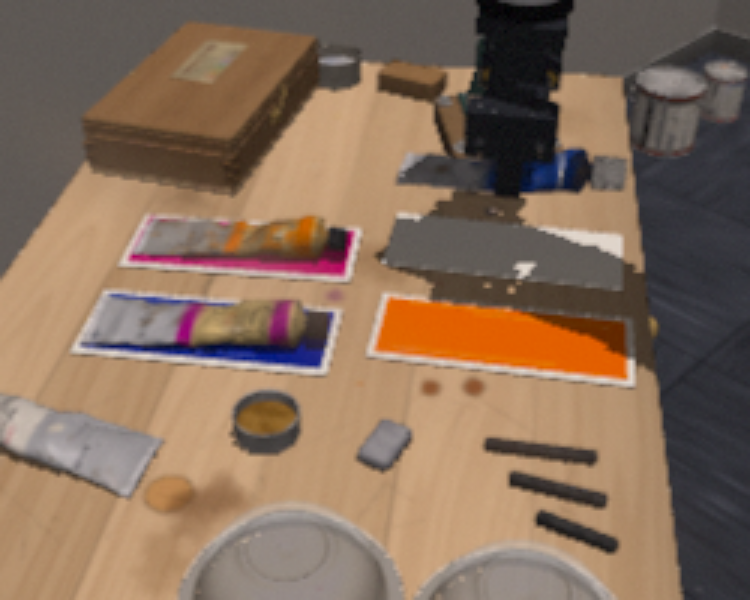

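The view shows the blue tube held level near (510,170) over the blank card; the orange card is clear. Lowering and releasing.

```bash
python3 -m creep '[[0.001,0,0.03,0,0,0,1],[0,0,0.025,0,0,0,1],[0,0,0.01,0,0,0,1],[0,0,0.0025,0,0,0,1],[0,0,0,0,0,0,1],[0,0,0,0,0,0,0.12],[0,0,0,0,0,0,0.12],[0,0,0,0,0,0,0.12],[0,0,-0.02,0,0,0,0.12],[0,0,-0.04,0,0,0,0.12],[0,0,-0.04,0,0,0,0.12]]'; python3 t.py tora
```

```text
time_s: 6.15
tool_pos: [409.3, 204.3, 111.3]
tool_rot: [-180.0, 0.1, 35.2]
contact_force: [0.9, -0.3, 1.0]
gripper_width: 0.881
grip_force: 0.0
t 6.15 pos [409.3 204.3 111.3] rot [-1.7997e+02  6.0000e-02  3.5240e+01] | target [573.4 369.   36.6] | tool dx,dy m 0.229 -0.0399 rz rad -0.0237 z 0.1113
```

```bash
python3 -m creep '[[0.038,-0.0066,0,0,0,0,0.12],[0.038,-0.0066,0,0,0,0,0.12],[0.038,-0.0066,0,0,0,0,0.12],[0.038,-0.0066,0,0,0,0,0.12],[0.038,-0.0066,0,0,0,0,0.12],[0.038,-0.0066,0,0,0,-0.0237,0.12],[0,0,0.02,0,0,0,0.12],[0,0,0.03,0,0,0,0.12],[0,0,0.02,0,0,0,0.12],[0,0,0,0,0,0,0.12],[0,0,0,0,0,0,0.12]]'; python3 t.py tora
```

```text
time_s: 7.25
tool_pos: [573.3, 368.4, 40.7]
tool_rot: [-180.0, 0.0, 36.6]
contact_force: [0.4, 0.2, 0.1]
gripper_width: 0.881
grip_force: 0.0
t 7.25 pos [573.3 368.4  40.7] rot [-180.     0.    36.6] | target [573.4 369.   36.6] | tool dx,dy m 0.0004 -0.0005 rz rad 0.0 z 0.0407
```

```bash
python3 -m creep '[[0,-0.0005,0.02,0,0,0,0.12],[0,0,0.01,0,0,0,0.12],[0,0,0,0,0,0,1],[0,0,0,0,0,0,1],[0,0,0,0,0,0,1],[0,0,0,0,0,0,1],[0,0,0,0,0,0,1],[0,0,0,0,0,0,1],[0,0,-0.015,0,0,0,1],[0,0,-0.03,0,0,0,1],[0,0,-0.045,0,0,0,1],[0,0,0,0,0,0,1]]'; python3 t.py cora
```

```text
time_s: 8.45
tool_pos: [576.9, 370.7, 108.2]
tool_rot: [179.8, -0.7, 36.6]
contact_force: [1.3, 1.2, -1.0]
gripper_width: 0.521
grip_force: 24.9
t 8.45 pos [576.9 370.7 108.2] rot [179.85  -0.66  36.62] | target [328.9 303.2  36.1] | tool dx,dy m -0.2394 -0.0938 rz rad 0.0091 z 0.1082
```

```bash
python3 -m creep '[[-0.02,-0.008,0,0,0,0,1],[-0.0336,-0.0133,0,0,0,0,1],[-0.0336,-0.0133,0,0,0,0,1],[-0.0336,-0.0133,0,0,0,0,1],[-0.0336,-0.0133,0,0,0,0,1],[-0.0336,-0.0133,0,0,0,0,1],[-0.0336,-0.0133,0,0,0,0,1],[-0.0136,-0.0053,0.01,0,0,0.009,1],[0,0,0.02,0,0,0,1],[0,0,0.02,0,0,0,1],[0,0,0,0,0,0,1],[0,0,0,0,0,0,1]]'; python3 t.py cora
cat > snap.py <<'E'
import sys,cv2,numpy as np
from cell import optics
from h import *
from t import T
c=optics.camera("top"); out=[]
for k in("cmag","cblue","cora","blank"):
    x,y,a=T[k]; im=view(c,x,y,a-90,3,50,130); cv2.rectangle(im,(16,52),(184,468),(0,255,0),1); cv2.circle(im,(100,260),3,(0,255,0),1)
    for i in range(0,520,20): cv2.line(im,(0,i),(4 if (i-260)%100 else 10,i),(0,0,255),1)
    out.append(im)
cv2.imwrite(sys.argv[1],np.hstack(out))
E
python3 snap.py pics/s3.png
```

```text
time_s: 9.65
tool_pos: [328.2, 303.1, 50.3]
tool_rot: [-180.0, 0.1, 36.1]
contact_force: [1.3, -0.1, -1.8]
gripper_width: 0.523
grip_force: 24.9
t 9.65 pos [328.2 303.1  50.3] rot [-1.7999e+02  7.0000e-02  3.6090e+01] | target [328.9 303.2  36.1] | tool dx,dy m 0.0006 0.0003 rz rad -0.0002 z 0.0503
```

View pics/s3.png

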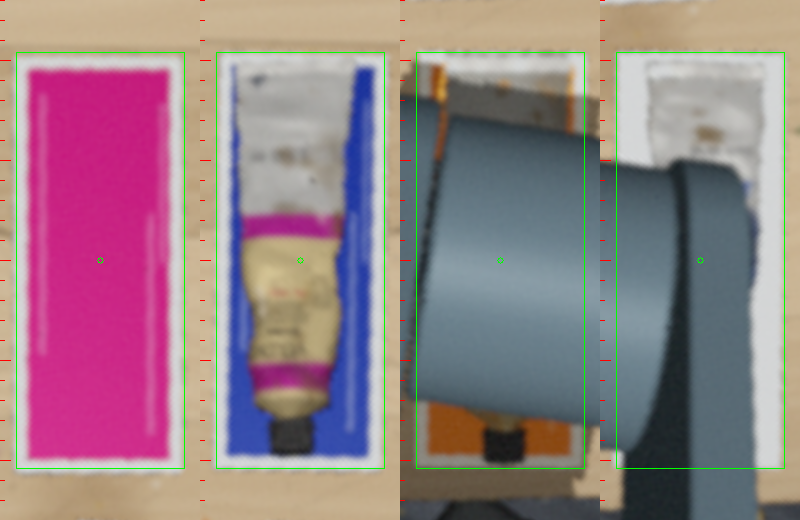

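The card frames match (magenta card empty; green outlines on its edges within ~2 mm), the orange tube is over its card, black cap at (503,440). Lowering.

```bash
python3 -m creep '[[0.0006,0,0.02,0,0,0,1],[0,0,0.013,0,0,0,1],[0,0,0.0055,0,0,0,1],[0,0,0,0,0,0,1],[0,0,0,0,0,0,0.12],[0,0,0,0,0,0,0.12],[0,0,0,0,0,0,0.12],[0,0,-0.02,0,0,0,0.12],[0,0,-0.04,0,0,0,0.12],[0,0,-0.03,0,0,0,0.12],[0,0,0,0,0,0,0.12]]'; python3 t.py tmag
```

```text
time_s: 10.8
tool_pos: [332.1, 305.4, 106.2]
tool_rot: [179.9, -0.5, 36.1]
contact_force: [0.5, 0.2, -0.2]
gripper_width: 0.88
grip_force: 0.0
t 10.8 pos [332.1 305.4 106.2] rot [179.92  -0.51  36.1 ] | target [497.9 468.1  38.3] | tool dx,dy m 0.2298 -0.0338 rz rad -0.0383 z 0.1062
```

```bash
python3 -m creep '[[0.0395,-0.0057,0,0,0,0,0.12],[0.0395,-0.0057,0,0,0,0,0.12],[0.0395,-0.0057,0,0,0,0,0.12],[0.0395,-0.0057,0,0,0,0,0.12],[0.0395,-0.0057,0,0,0,0,0.12],[0.0362,-0.0052,0,0,0,-0.0383,0.12],[0,0,0.02,0,0,0,0.12],[0,0,0.03,0,0,0,0.12],[0,0,0.015,0,0,0,0.12],[0,0,0,0,0,0,0.12],[0,0,0,0,0,0,0.12]]'; python3 t.py tmag
```

```text
time_s: 11.9
tool_pos: [498.0, 468.4, 36.7]
tool_rot: [-180.0, 0.0, 38.3]
contact_force: [-0.1, 0.1, 0.9]
gripper_width: 0.884
grip_force: 0.0
t 11.9 pos [498.  468.4  36.7] rot [-1.800e+02  3.000e-02  3.828e+01] | target [497.9 468.1  38.3] | tool dx,dy m -0.0003 0.0002 rz rad -0.0003 z 0.0367
```

```bash
python3 -m creep '[[0,0,0.017,0,0,0,0.12],[0,0,0.009,0,0,0,0.12],[0,0,0,0,0,0,1],[0,0,0,0,0,0,1],[0,0,0,0,0,0,1],[0,0,0,0,0,0,1],[0,0,0,0,0,0,1],[0,0,0,0,0,0,1],[0,0,-0.015,0,0,0,1],[0,0,-0.03,0,0,0,1],[0,0,-0.035,0,0,0,1],[0,0,0,0,0,0,1]]'; python3 t.py cmag
```

```text
time_s: 13.1
tool_pos: [501.3, 470.7, 97.4]
tool_rot: [179.9, -0.6, 38.3]
contact_force: [1.0, 0.2, -0.9]
gripper_width: 0.533
grip_force: 24.9
t 13.1 pos [501.3 470.7  97.4] rot [179.95  -0.58  38.3 ] | target [579.5 370.4  38.4] | tool dx,dy m -0.0008 0.1272 rz rad -0.0018 z 0.0974
```

```bash
python3 -m creep '[[0.0005,0.0174,0,0,0,0,1],[0.0005,0.03,0,0,0,0,1],[0.0005,0.03,0,0,0,0,1],[0.0005,0.03,0,0,0,0,1],[0.0005,0.02,0,0,0,-0.002,1],[0,0,0.02,0,0,0,1],[0,0,0.02,0,0,0,1],[0,0,0,0,0,0,1],[0,0,0,0,0,0,1]]'; python3 t.py cmag
```

```text
time_s: 14.0
tool_pos: [578.0, 368.8, 48.8]
tool_rot: [-180.0, 0.2, 38.4]
contact_force: [0.4, -0.3, -1.7]
gripper_width: 0.529
grip_force: 24.9
t 14.0 pos [578.  368.8  48.8] rot [-179.95    0.22   38.37] | target [579.5 370.4  38.4] | tool dx,dy m 0.0022 -0.0003 rz rad -0.0005 z 0.0488
```

```bash
python3 -m creep '[[0.001,0,0.02,0,0,0,1],[0,0,0.013,0,0,0,1],[0,0,0.0055,0,0,0,1],[0,0,0,0,0,0,1],[0,0,0,0,0,0,0.12],[0,0,0,0,0,0,0.12],[0,0,0,0,0,0,0.12],[0,0,-0.02,0,0,0,0.12],[0,0,-0.04,0,0,0,0.12],[0,0,-0.03,0,0,0,0.12],[0,0,0,0,0,0,0.12]]'; python3 t.py 409.2,204.2,35.2; python3 snap.py pics/s4.png
```

```text
time_s: 15.1
tool_pos: [583.4, 372.3, 108.7]
tool_rot: [179.8, -0.6, 38.4]
contact_force: [1.5, 0.4, 1.0]
gripper_width: 0.883
grip_force: 0.0
t 15.1 pos [583.4 372.3 108.7] rot [179.84  -0.58  38.41] | target [409.2 204.2  35.2] | tool dx,dy m -0.2409 0.0235 rz rad 0.056 z 0.1087
```

View pics/s4.png

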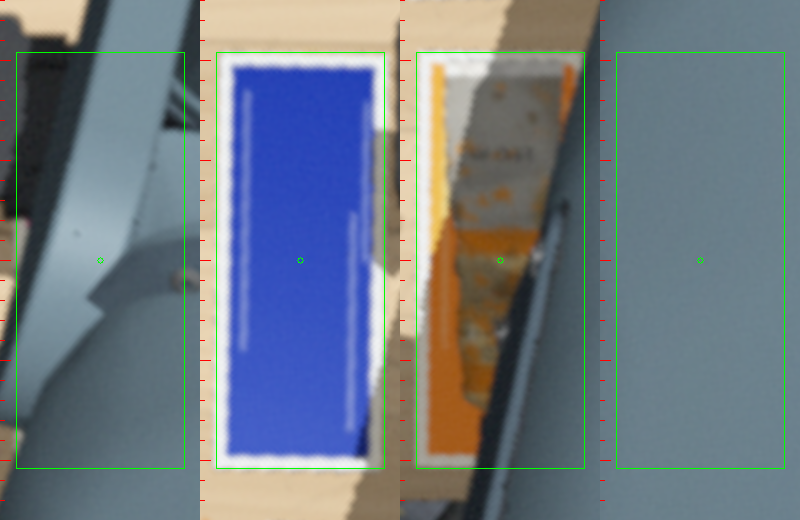

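Blue card empty and matching its outline; orange tube in place on the orange card. Now fetch blue.

```bash
python3 -m creep '[[-0.0395,0.004,0,0,0,0,0.12],[-0.0395,0.004,0,0,0,0,0.12],[-0.0395,0.004,0,0,0,0,0.12],[-0.0395,0.004,0,0,0,0,0.12],[-0.0395,0.004,0,0,0,0,0.12],[-0.038,0.004,0,0,0,0.056,0.12],[0,0,0.02,0,0,0,0.12],[0,0,0.03,0,0,0,0.12],[0,0,0.015,0,0,0,0.12],[0,0,0,0,0,0,0.12],[0,0,0,0,0,0,0.12]]'; python3 t.py 409.2,204.2,35.2
```

```text
time_s: 16.25
tool_pos: [409.5, 205.5, 36.7]
tool_rot: [-180.0, 0.1, 35.2]
contact_force: [-0.2, -0.1, 0.5]
gripper_width: 0.879
grip_force: 0.0
t 16.25 pos [409.5 205.5  36.7] rot [-1.7996e+02  9.0000e-02  3.5190e+01] | target [409.2 204.2  35.2] | tool dx,dy m -0.001 0.0009 rz rad -0.0002 z 0.0367
```

```bash
python3 -m creep '[[-0.001,0.001,0.018,0,0,0,0.12],[0,0,0.009,0,0,0,0.12],[0,0,0,0,0,0,1],[0,0,0,0,0,0,1],[0,0,0,0,0,0,1],[0,0,0,0,0,0,1],[0,0,0,0,0,0,1],[0,0,0,0,0,0,1],[0,0,-0.015,0,0,0,1],[0,0,-0.03,0,0,0,1],[0,0,-0.045,0,0,0,1],[0,0,0,0,0,0,1]]'; python3 t.py cblue
```

```text
time_s: 17.45
tool_pos: [413.6, 205.1, 105.2]
tool_rot: [179.8, -0.5, 35.2]
contact_force: [1.6, 0.5, -1.9]
gripper_width: 0.549
grip_force: 23.3
t 17.45 pos [413.6 205.1 105.2] rot [179.78  -0.5   35.2 ] | target [502.5 466.6  38.6] | tool dx,dy m 0.2234 -0.1624 rz rad -0.0593 z 0.1052
```

```bash
python3 -m creep '[[0.0142,-0.01,0,0,0,0,1],[0.0284,-0.0201,0,0,0,0,1],[0.0284,-0.0201,0,0,0,0,1],[0.0284,-0.0201,0,0,0,0,1],[0.0284,-0.0201,0,0,0,0,1],[0.0284,-0.0201,0,0,0,0,1],[0.0284,-0.0201,0,0,0,0,1],[0.0284,-0.0201,0,0,0,0,1],[0.0142,-0.01,0.01,0,0,-0.059,1],[0,0,0.04,0,0,0,1],[0,0,0,0,0,0,1],[0,0,0,0,0,0,1]]'; python3 t.py cblue
```

```text
time_s: 18.65
tool_pos: [501.2, 465.3, 47.6]
tool_rot: [-180.0, 0.3, 38.6]
contact_force: [-0.1, -0.7, -1.0]
gripper_width: 0.548
grip_force: 23.3
t 18.65 pos [501.2 465.3  47.6] rot [-179.97    0.31   38.57] | target [502.5 466.6  38.6] | tool dx,dy m 0.0018 -0.0002 rz rad -0.0006 z 0.0476
```

Lower, release, lift, back off clear of the view.

```bash
python3 -m creep '[[0.001,0,0.02,0,0,0,1],[0,0,0.013,0,0,0,1],[0,0,0.006,0,0,0,1],[0,0,0,0,0,0,1],[0,0,0,0,0,0,0.12],[0,0,0,0,0,0,0.12],[0,0,0,0,0,0,0.12],[0,0,-0.02,0,0,0,0.12],[0,0,-0.04,0,0,0,0.12],[0,0,-0.045,0,0,0,0.12],[0,0,-0.045,0,0,0,0.12],[0,0,-0.045,0,0,0,0.12]]' && python3 -m creep '[[0,0.04,0,0,0,0,0.1],[0,0.045,0,0,0,0,0.1],[0,0.045,0,0,0,0,0.1],[0,0.045,0,0,0,0,0.1],[0,0.045,0,0,0,0,0.1],[0,0.045,0,0,0,0,0.1],[0,0.045,0,0,0,0,0.1],[0,0.045,0,0,0,0,0.1],[0,0.045,0,0,0,0,0.1],[0,0.045,0,0,0,0,0.1],[0,0,0,0,0,0,0.1],[0,0,0,0,0,0,0.1]]'; python3 snap.py pics/s5.png
```

```text
time_s: 19.85
tool_pos: [503.6, 467.1, 208.4]
tool_rot: [180.0, -0.0, 38.6]
contact_force: [1.1, 0.1, -0.2]
gripper_width: 0.879
grip_force: 0.0
time_s: 21.05
tool_pos: [781.4, 117.9, 205.7]
tool_rot: [-180.0, 0.0, 38.4]
contact_force: [-0.0, -0.0, 0.4]
gripper_width: 0.906
grip_force: 0.0
```

View pics/s5.png

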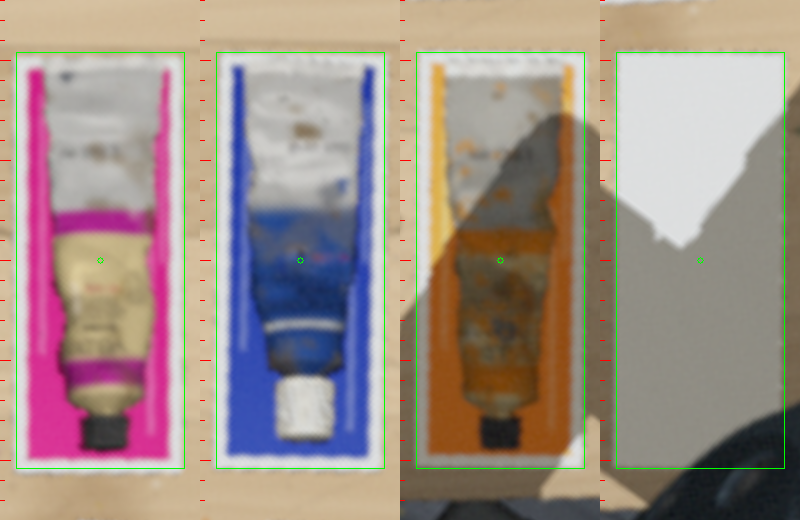

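Every tube lies centred and straight on its own card (cap/tail axis within ~5 px = 2.5 mm of each centre at (100/300/500,260)), and the blank card is empty. Handing in.

```bash
python3 -c "
from cell import workorder
print(workorder.finish_job())"
```

```text
the job is handed in; nothing more can be done
None
```

The blue, orange and magenta tubes each lie flat, centred and lined up on their own cards, and the white card is empty. The arm never went near the tin or the rubber, and I handed the job in at about 21 s (no verdict came back).

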